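# Set the stock tags on a shoemaker's heel bins

### The job

Set the hinged tags on the heel-stock board: push each tag over with a fingertip so that the two bins filled above the rim show the ring face up (tag leaning fully towards its bin) and the nearly empty and empty bins show the bar face up (tag leaning fully away from its bin), every tag fully home against its stop; a tag that already lies right needs nothing. Only push, never pinch a tag between the fingers, and leave the loose things on and around the board where they are.

Things in the scene. Friction and masses are not known exactly. Their poses are not given: they have to be found in the camera images.
- bin_a (a point): Full bin: two rows of upright black rubber heels standing 5 mm above its rim. Light wooden bin 100 (x) x 84 (y) x 35 mm high; point: centre of its mouth, at rim height (z 0.055). x points level away from its tag, y along the row, z up. Its tag's hinge line runs along y, 125 mm off along -x and 5 mm lower. Neighbours 105 mm apart along y.
- tag_a (a joint): Angle of bin_a's tag (50 mm wide, 5 mm thick, free edge 60 mm from the hinge line), rad. 0: leaning 0.8 off vertical away from the bin, to the robot's side, at its stop, bar face up; 0.8: upright; 1.6: leaning 0.8 towards the bin, at its stop, ring face up. Stiff hinge: it stays at any angle where it is left; about 1 N at the free edge turns it. Firm stops.
- hinge_a (a point): Middle of the hinge line of tag_a (z 0.050; stays put, but its axes turn with the tag): z along the tag from hinge to free edge, y along the hinge. The tag's face along -x bears a flat ring 38 mm across, its face along +x a straight bar 40 x 10 mm. But for the tags, nothing on the stock board stands higher than z 0.062.
- bin_b (a point): Full bin: two rows of upright black rubber heels standing 5 mm above its rim. Light wooden bin 100 (x) x 84 (y) x 35 mm high; point: centre of its mouth, at rim height (z 0.055). x points level away from its tag, y along the row, z up. Its tag's hinge line runs along y, 125 mm off along -x and 5 mm lower. Neighbours 105 mm apart along y.
- tag_b (a joint): Angle of bin_b's tag (50 mm wide, 5 mm thick, free edge 60 mm from the hinge line), rad. 0: leaning 0.8 off vertical away from the bin, to the robot's side, at its stop, bar face up; 0.8: upright; 1.6: leaning 0.8 towards the bin, at its stop, ring face up. Stiff hinge: it stays at any angle where it is left; about 1 N at the free edge turns it. Firm stops.
- hinge_b (a point): Middle of the hinge line of tag_b (z 0.050; stays put, but its axes turn with the tag): z along the tag from hinge to free edge, y along the hinge. The tag's face along -x bears a flat ring 38 mm across, its face along +x a straight bar 40 x 10 mm. But for the tags, nothing on the stock board stands higher than z 0.062.
- bin_c (a point): Bin run low: only two rubber heels lie flat on its floor. Light wooden bin 100 (x) x 84 (y) x 35 mm high; point: centre of its mouth, at rim height (z 0.055). x points level away from its tag, y along the row, z up. Its tag's hinge line runs along y, 125 mm off along -x and 5 mm lower. Neighbours 105 mm apart along y.
- tag_c (a joint): Angle of bin_c's tag (50 mm wide, 5 mm thick, free edge 60 mm from the hinge line), rad. 0: leaning 0.8 off vertical away from the bin, to the robot's side, at its stop, bar face up; 0.8: upright; 1.6: leaning 0.8 towards the bin, at its stop, ring face up. Stiff hinge: it stays at any angle where it is left; about 1 N at the free edge turns it. Firm stops.
- hinge_c (a point): Middle of the hinge line of tag_c (z 0.050; stays put, but its axes turn with the tag): z along the tag from hinge to free edge, y along the hinge. The tag's face along -x bears a flat ring 38 mm across, its face along +x a straight bar 40 x 10 mm. But for the tags, nothing on the stock board stands higher than z 0.062.
- bin_d (a point): Empty bin. Light wooden bin 100 (x) x 84 (y) x 35 mm high; point: centre of its mouth, at rim height (z 0.055). x points level away from its tag, y along the row, z up. Its tag's hinge line runs along y, 125 mm off along -x and 5 mm lower. Neighbours 105 mm apart along y.
- tag_d (a joint): Angle of bin_d's tag (50 mm wide, 5 mm thick, free edge 60 mm from the hinge line), rad. 0: leaning 0.8 off vertical away from the bin, to the robot's side, at its stop, bar face up; 0.8: upright; 1.6: leaning 0.8 towards the bin, at its stop, ring face up. Stiff hinge: it stays at any angle where it is left; about 1 N at the free edge turns it. Firm stops.
- hinge_d (a point): Middle of the hinge line of tag_d (z 0.050; stays put, but its axes turn with the tag): z along the tag from hinge to free edge, y along the hinge. The tag's face along -x bears a flat ring 38 mm across, its face along +x a straight bar 40 x 10 mm. But for the tags, nothing on the stock board stands higher than z 0.062.
- spool: Bystander: wooden thread spool, 26 mm across, 30 mm high, standing on the stock board between two tags; origin under its centre.
- rivet_jar: Bystander: small jar, 28 mm across, 34 mm high, standing on the stock board between two tags; origin under its centre.
- heel_block: Bystander: loose rubber heel, 36 x 30 x 32 mm, on the stock board between two tags; origin under its centre.
- last: Bystander: shoe last, about 150 mm long, 62 mm high, on the table beside the board; origin under its middle.
- hammer: Bystander: hammer lying on the table beside the board; origin under its middle.
- glue_tin: Bystander: tin 70 mm across, 90 mm high, on the table beside the board; origin under its centre.
- brush: Bystander: brush lying on the table beside the board; origin under its middle.

How it is judged:
By the outcome, as a careful person would: the job done as asked, in the order asked, and still so for the second after the job is handed in, with the robot touching nothing.
It also fails if it takes over 54 s, if anything falls off the work surface, if the arm or the gripper's body presses on something with over 40 N, if the wrist force passes 120 N, or if a joint passes its speed limit or range.

### The arm

A 6-joint arm with a two-finger parallel gripper is mounted at the origin on the work surface. World frame = base frame: x ahead of the robot, y to its left, z up, the work surface at z = 0. Lengths are in m, angles in rad, forces in N, time in s.
With the tool pointing down it reaches from about 0.325 to 0.9 m from the base axis. Payload 3.5 kg.
Tool frame: the origin (TCP) lies midway between the tips of the shut fingers; the grasp point (between the pads) lies bot.grasp_offset behind it (bot.grasp_offset is the distance from the TCP to the grasp point, in m); z points along the fingers, x is the direction in which the jaws open and shut, and the axes are right-handed (so a half turn about z gives the same grasp; the last joint's range is limited). The gripper opens to 85 mm and grips with 20 to 120 N. Pads are 22 mm wide; open, the fingers measure 114 mm over their backs; the gripper's body (76 mm by 85 mm) begins 54 mm behind the grasp point. The pads swing forward as they close: fully open they stand 13 mm farther back than shut.
Start: joints at [1.012, 0.276, -0.026, 1.268, 0, 1.467], TCP at [0.275, 0.561, 0.231] pointing down, gripper open.
Joint ranges: [-3.12, 3.12], [-0.85, 1.88], [-1.08, 1.24], [-1.95, 2.15], [-1.57, 1.53], [-3.14, 3.14]. Speed limits (rad/s): [2.57, 2.57, 3.14, 3.14, 3.14, 3.14].

### API

Orientations are given as a unit quaternion [x, y, z, w].
In Python, from rig import bot gives the robot as it stands. The module is installed in compiled form; this text tells all that it offers.
- The arm moves only by the tool drive_tool, never from a script. Its argument "rows" is a list of rows, each a list of 2 entries, a list of its own where there are three numbers: the shift along the tool's x, y, z in mm, then the turn about the tool's z in rad. A call has 1 to 8 rows; each row shifts and turns the pose as measured when the row begins, along the tool's axes as they then stand; what a row does not reach is not made up. A row lasts 1/12 s, in which the tool goes at most 41.7 mm and 7.16 degrees, less where a joint would pass 70% of its speed; a pose out of reach is approached as far as the arm can. A call with a gripper value outside its range is refused whole. "grip" is the finger opening in mm, from 0 to 85.4, set as the call begins (left out, the last holds). The fingers move at their own pace and stop on an object; the grip force is fixed at half the most. Time passes only in rows, so rows that do not move let the fingers close. It gives the time, the measured TCP pose, the force and the opening at its end, in the units of the state.
- bot.read_state(): the state, without advancing time (a new reading comes with each control period).
- bot.read_camera(name): name is "scene" or "top" or "wrist"; returns the picture (400x640x3 uint8, red, green, blue); there is no depth.
- bot.camera_params(name): a dict with "fx", "fy", "cx", "cy" (pixels), "k1" (the pictures are not rectified: a ray, as slopes to the right and down, at radius r is drawn at 1 + k1 r^2 times it, then the intrinsics apply), "world_from_camera" (4x4, takes a point from camera to world coordinates). Camera axes: x right, y down, z forward; pixel columns grow to the right and rows downward; lengths in m; the calibration is good to about 2 mm. A picture is of the moment at which its call begins: read the wrist's pose just before it. camera_params takes no time and is no camera call; for the wrist camera it gives the pose at the moment of the call.
- bot.close_job(): hands the job in, once; it reports no verdict.
Trained networks look in the newest picture that a camera, given by its name, has taken for a name from the list of things; names that differ only in an ending like _2 or _b are one class to them, and where a whole thing is asked for, a point or a joint stands for the part that bears it (a point fixed in the world has none). Each returns a list of dicts, best first, with "conf" (0 to 1); they miss things now and then, are a little off and sometimes report something else, mostly with a low value. They report only what shows in the picture. A call takes as long as a camera call.
- bot.cut_out(target, camera): "mask" (400x640 bool, what is visible of it).
- bot.spot_point(target, camera): "location" ([x, y, z] in m, in world coordinates, good to about 4 mm: a listed point, or the origin of a listed thing).
The state is a dict: "clock": time; "q": joint angles; "qd": joint speeds; "joint_torque": joint torques, N m; "tool_pos": TCP position; "tcp_rot": TCP orientation; "wrist_force": force on the tool from outside, world axes, zero at the start; "ft_torque": the same for the moment, N m; "opening": opening from 0.0 (shut) to 1.0 (fully open).
Only numpy, scipy, OpenCV 4.12 (cv2) and the standard library are available. Lean on these libraries where they do the work, as an engineer would, in place of code of your own. Each camera call takes 0.05 s, during which the arm holds its last target. There are 200 camera calls.

## Working session

There is one attempt and no reset: what is moved stays moved. The work goes in short steps, Python scripts to look and compute and a tool call to move; the robot and the scene stay as the last step left them, time stands still between calls to the robot, and variables do not carry over. Pictures are saved under pics/ and viewed, about 8 in all and at most 12, crops included, and the job is handed in when it is done.

Besides the shell and the picture viewer there is one more tool, called after "Call:" in YAML: its name, and indented under it one key for each argument. drive_tool: Moves the arm, as the interface text tells. Its arguments: {"type":"object","properties":{"rows":{"type":"array","items":{"type":"array"}},"grip":{"type":"number"}},"required":["rows"]}

```bash
mkdir -p pics; python3 - <<'E'
from rig import bot
import cv2
s=bot.read_state();print(s['clock'],s['tool_pos'],s['tcp_rot'],s['opening'],bot.grasp_offset)
for c in ['top','scene']:
    im=bot.read_camera(c);cv2.imwrite(f'pics/{c}0.png',im[:,:,::-1])
    for n in ['bin_a','bin_c','bin_d','hinge_a','spool','rivet_jar','heel_block','last','glue_tin','hammer']:
        print(c,n,[([round(float(v),3) for v in r['location']],round(r['conf'],2)) for r in bot.spot_point(n,c)])
E
```

```text
0.0 [0.2747259  0.56052357 0.2301465 ] [ 8.48578143e-01  5.29068889e-01 -9.96134040e-04  5.04041568e-04] 1.0049749344466443 0.0187
top bin_a [([0.649, -0.044, 0.06], 0.92), ([0.65, -0.141, 0.055], 0.85), ([0.65, 0.063, 0.056], 0.8), ([0.646, 0.168, 0.054], 0.78), ([0.525, -0.095, 0.012], 0.38)]
top bin_c [([0.649, -0.044, 0.06], 0.92), ([0.65, -0.141, 0.055], 0.85), ([0.65, 0.063, 0.056], 0.8), ([0.646, 0.168, 0.054], 0.78), ([0.525, -0.095, 0.012], 0.38)]
top bin_d [([0.649, -0.044, 0.06], 0.92), ([0.65, -0.141, 0.055], 0.85), ([0.65, 0.063, 0.056], 0.8), ([0.646, 0.168, 0.054], 0.78), ([0.525, -0.095, 0.012], 0.38)]
top hinge_a [([0.526, 0.164, 0.051], 0.97), ([0.527, -0.15, 0.049], 0.96), ([0.524, -0.043, 0.052], 0.7), ([0.52, 0.009, 0.017], 0.7), ([0.524, 0.057, 0.051], 0.56)]
top spool []
top rivet_jar [([0.524, -0.094, 0.013], 0.41)]
top heel_block [([0.519, 0.012, 0.018], 0.62), ([0.52, 0.113, 0.015], 0.53)]
top last [([0.483, 0.327, -0.003], 0.69)]
top glue_tin [([0.616, 0.299, -0.001], 0.65)]
top hammer [([0.574, -0.357, 0.001], 0.75)]
scene bin_a [([0.652, -0.043, 0.062], 0
[... 185 characters left out ...]
0.164, 0.053], 0.72), ([0.647, 0.063, 0.054], 0.6)]
scene bin_d [([0.652, -0.043, 0.062], 0.93), ([0.652, -0.148, 0.058], 0.83), ([0.646, 0.164, 0.053], 0.72), ([0.647, 0.063, 0.054], 0.6)]
scene hinge_a [([0.524, 0.166, 0.051], 0.73), ([0.524, 0.06, 0.052], 0.69), ([0.525, -0.046, 0.048], 0.67), ([0.521, -0.151, 0.044], 0.61)]
scene spool [([0.648, 0.06, 0.056], 0.49), ([0.519, 0.108, 0.017], 0.46)]
scene rivet_jar [([0.52, -0.097, 0.015], 0.68), ([0.524, 0.165, 0.049], 0.27)]
scene heel_block [([0.523, 0.008, 0.011], 0.58)]
scene last [([0.486, 0.327, -0.001], 0.79), ([0.521, 0.009, 0.011], 0.71)]
scene glue_tin [([0.622, 0.292, 0.004], 0.95)]
scene hammer [([0.573, -0.355, -0.003], 0.71)]
```

View pics/top0.png

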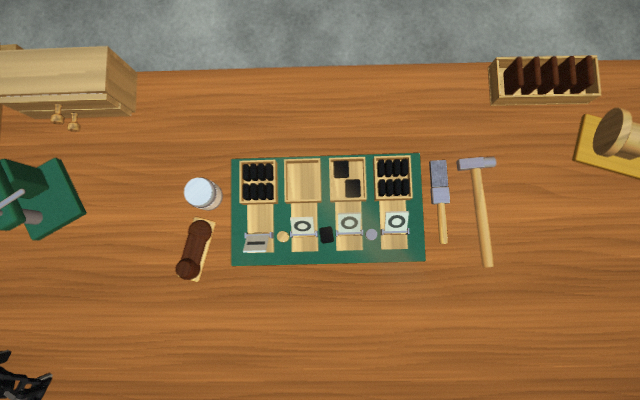

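View pics/scene0.png

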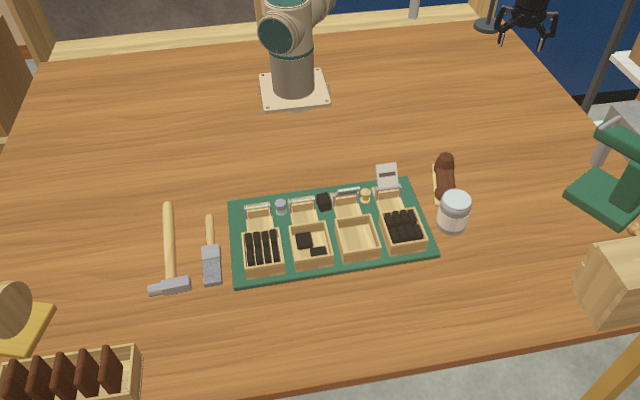

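The full bins are at y≈0.165 (tag bar up, must be flipped) and y≈-0.148 (ring up). The empty bin at y≈0.06 and the low bin at y≈-0.045 both show ring and must be flipped. Next I check whether each tag is fully at its stop by overlaying the model.

```bash
cat > h.py <<'E'
import numpy as np, cv2
from rig import bot
YAW=0.008
H={'+2':(.525,.1645),'+1':(.5245,.0595),'-1':(.5245,-.0455),'-2':(.5245,-.1505)}
def proj(c,P):
    p=bot.camera_params(c);T=np.linalg.inv(np.array(p['world_from_camera']))
    q=(T[:3,:3]@np.array(P).T).T+T[:3,3];s=q[:,:2]/q[:,2:]
    s=s*(1+p['k1']*(s**2).sum(1))[:,None]
    return s*[p['fx'],p['fy']]+[p['cx'],p['cy']]
def tag(k,a):
    hx,hy=H[k];d=np.array([np.cos(YAW),np.sin(YAW)]);n=np.array([-d[1],d[0]]);t=a-.8
    out=[]
    for y,l in((-.025,0),(-.025,.06),(.025,.06),(.025,0)):
        xy=np.array([hx,hy])+d*l*np.sin(t)+n*y;out.append([*xy,.05+l*np.cos(t)])
    return np.array(out)
def overlay(c,name,ang,box,z):
    im=bot.read_camera(c)[:,:,::-1];x0,y0,x1,y1=box
    b=cv2.resize(im[y0:y1,x0:x1],None,fx=z,fy=z,interpolation=cv2.INTER_CUBIC)
    o=b.copy()
    for k,a in ang.items():
        u=(proj(c,tag(k,a))-[x0,y0]+.5)*z
        cv2.polylines(o,[np.int32(u)],True,(0,0,255),1)
    cv2.imwrite('pics/'+name,np.vstack([b,o]))
E
python3 - <<'E'
from h import *
A={'+2':0,'+1':1.6,'-1':1.6,'-2':1.6}
overlay('top','ov_top.png',A,(232,195,422,260),4)
overlay('scene','ov_sc.png',A,(230,155,420,225),4)
E
```

```text
(no output)
```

View pics/ov_top.png

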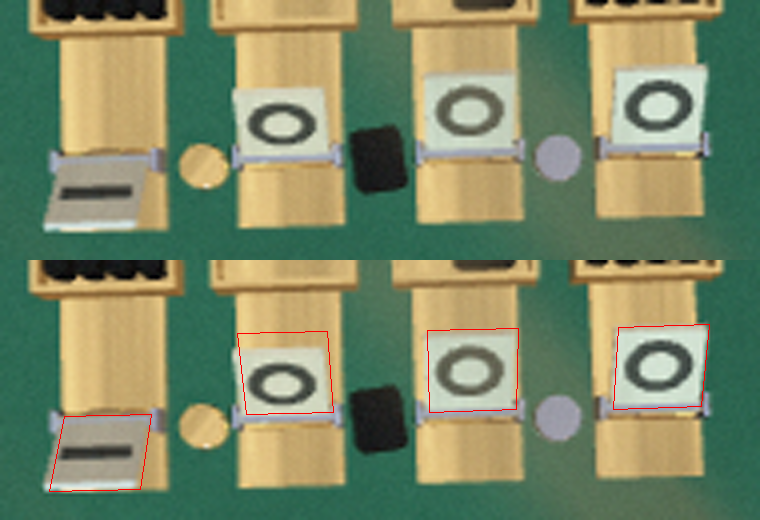

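View pics/ov_sc.png

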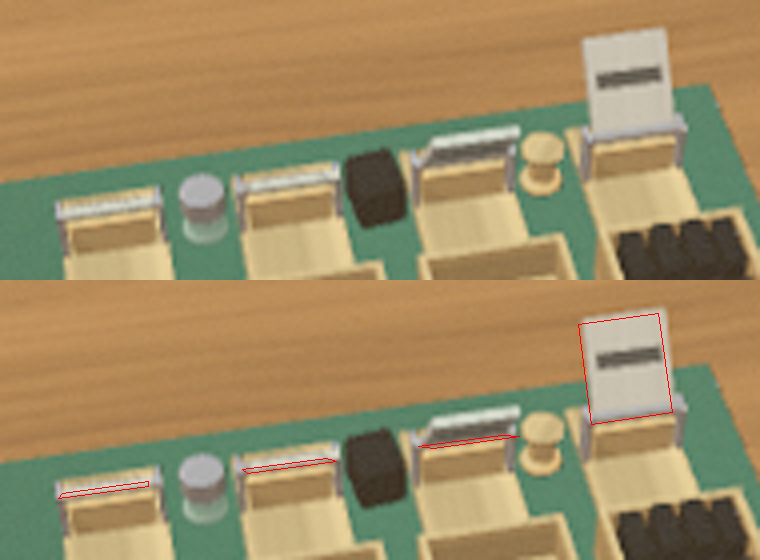

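The outlines show the y=0.06 tag partly over (ring side) and the other three about at their stops. I close the fingers and square the tool so that tool x = world y and tool y = world x.

Call:
drive_tool:
  rows:
    - [[0, 0, 0], -0.114]
    - [[0, 0, 0], -0.114]
    - [[0, 0, 0], -0.114]
    - [[0, 0, 0], -0.113]
    - [[0, 0, 0], 0]
  grip: 0

```text
clock: 1.62
tool_pos: [0.2751, 0.5612, 0.2313]
tcp_rot: [0.7, 0.714, 0.0, 0.0]
wrist_force: [-0.2, 0.5, -0.3]
opening: 0.298
```

Call:
drive_tool:
  rows:
    - [[-33, 14, 0], 0.015]
    - [[-33, 14, 0], 0]
    - [[-33, 14, 0], 0]
    - [[-33, 14, 0], 0]
    - [[-33, 14, 0], 0]
    - [[-33, 14, 0], 0]
    - [[-33, 14, 0], 0]
    - [[-33, 14, 0], 0]

```text
clock: 2.28
tool_pos: [0.389, 0.2945, 0.2305]
tcp_rot: [0.71, 0.704, 0.003, -0.001]
wrist_force: [0.4, -0.3, 0.3]
opening: 0.0
```

Call:
drive_tool:
  rows:
    - [[-33, 14, 0], 0]
    - [[-33, 14, 0], 0]
    - [[-33, 14, 0], 0]
    - [[-33, 14, 0], 0]
    - [[0, 0, 0], 0]

```text
clock: 2.7
tool_pos: [0.4472, 0.1505, 0.2314]
tcp_rot: [0.718, 0.696, 0.005, 0.001]
wrist_force: [-0.0, 0.4, -0.5]
opening: 0.002
```

Call:
drive_tool:
  rows:
    - [[7, 0, 37], -0.03]
    - [[7, 0, 37], 0]
    - [[0, 0, 37], 0]
    - [[0, 0, 30], 0]
    - [[0, 0, 11], 0]
    - [[0, 0, 0], 0]

```text
clock: 3.2
tool_pos: [0.4558, 0.1652, 0.0793]
tcp_rot: [0.716, 0.698, 0.011, 0.005]
wrist_force: [-0.4, -1.0, -0.1]
opening: 0.001
```

Call:
drive_tool:
  rows:
    - [[0, 12, 0], -0.02]
    - [[0, 12, 0], 0]
    - [[0, 12, 0], 0]
    - [[0, 12, 0], 0]
    - [[0, 12, 0], 0]
    - [[0, 12, 0], 0]

```text
clock: 3.7
tool_pos: [0.534, 0.1669, 0.0862]
tcp_rot: [0.709, 0.705, 0.013, 0.005]
wrist_force: [-0.5, -0.1, 0.0]
opening: -0.004
```

Call:
drive_tool:
  rows:
    - [[0, 3, 4], 0]
    - [[0, 3, 4], 0]
    - [[0, 4, 1], 0]
    - [[0, 4, 0], 0]
    - [[0, 0, 0], 0]

```text
clock: 4.12
tool_pos: [0.5452, 0.1677, 0.084]
tcp_rot: [0.709, 0.705, 0.008, -0.001]
wrist_force: [1.0, 0.7, 0.5]
opening: -0.0
```

Call:
drive_tool:
  rows:
    - [[0, 4, 2], 0]
    - [[0, 4, 2], 0]
    - [[0, 4, 0], 0]

```text
clock: 4.37
tool_pos: [0.5462, 0.1679, 0.0836]
tcp_rot: [0.709, 0.705, 0.0, -0.009]
wrist_force: [-10.6, -1.1, 6.8]
opening: 0.001
```

Call:
drive_tool:
  rows:
    - [[0, -10, -8], 0]
    - [[0, -6, -30], 0]
    - [[0, 0, -30], 0]
    - [[-36, 20, -10], 0]
    - [[-36, 22, 0], 0]
    - [[-36, 22, 0], 0]
    - [[0, 10, 0], 0]
    - [[0, 0, 0], 0]

```text
clock: 5.03
tool_pos: [0.6121, 0.0573, 0.1669]
tcp_rot: [0.707, 0.707, 0.005, -0.003]
wrist_force: [0.7, 0.9, -0.5]
opening: -0.005
```

Call:
drive_tool:
  rows:
    - [[2, 0, 35], 0]
    - [[0, 0, 35], 0]
    - [[0, 0, 16], 0]
    - [[0, 0, 2], 0]

```text
clock: 5.37
tool_pos: [0.6195, 0.0599, 0.081]
tcp_rot: [0.708, 0.706, 0.01, 0.003]
wrist_force: [-0.9, 0.1, -1.3]
opening: 0.002
```

Call:
drive_tool:
  rows:
    - [[0, -12, 0], 0]
    - [[0, -12, 0], 0]
    - [[0, -12, 0], 0]
    - [[0, -12, 0], 0]
    - [[0, -12, 0], 0]
    - [[0, -12, 0], 0]
    - [[0, -12, 0], 0]

```text
clock: 5.95
tool_pos: [0.537, 0.0638, 0.0832]
tcp_rot: [0.706, 0.708, 0.014, 0.007]
wrist_force: [0.9, 0.3, -0.9]
opening: 0.003
```

Call:
drive_tool:
  rows:
    - [[-1, -10, 0], 0]
    - [[-1, -10, 0], 0]
    - [[-1, -8, 0], 0]
    - [[0, -4, 0], 0]
    - [[0, -4, 0], 0]
    - [[0, -4, 0], 0]
    - [[0, -4, 0], 0]

```text
clock: 6.53
tool_pos: [0.4966, 0.0621, 0.0878]
tcp_rot: [0.705, 0.709, 0.021, 0.013]
wrist_force: [5.5, -0.1, 1.4]
opening: 0.001
```

Call:
drive_tool:
  rows:
    - [[0, -4, 2], 0]
    - [[0, -4, 3], 0]
    - [[0, -4, 3], 0]

```text
clock: 6.78
tool_pos: [0.497, 0.0621, 0.0872]
tcp_rot: [0.705, 0.708, 0.029, 0.021]
wrist_force: [1.6, -0.8, 12.6]
opening: -0.003
```

Call:
drive_tool:
  rows:
    - [[0, 10, -8], 0]
    - [[0, 6, -30], 0]
    - [[0, 0, -30], 0]
    - [[-36, 32, -10], 0]
    - [[-36, 32, 0], 0]
    - [[-36, 32, 0], 0]
    - [[0, 12, 0], 0]
    - [[0, 0, 0], 0]

```text
clock: 7.45
tool_pos: [0.6022, -0.0384, 0.1702]
tcp_rot: [0.704, 0.71, 0.024, 0.016]
wrist_force: [0.5, 0.4, 0.8]
opening: -0.0
```

Call:
drive_tool:
  rows:
    - [[-7, 8, 35], 0]
    - [[0, 4, 35], 0]
    - [[0, 0, 17], 0]
    - [[0, 0, 4], 0]

```text
clock: 7.78
tool_pos: [0.6182, -0.0445, 0.0782]
tcp_rot: [0.704, 0.71, 0.023, 0.015]
wrist_force: [-0.3, -0.4, -0.6]
opening: -0.006
```

Call:
drive_tool:
  rows:
    - [[0, -12, 1], 0]
    - [[0, -12, 1], 0]
    - [[0, -12, 1], 0]
    - [[0, -12, 1], 0]
    - [[0, -12, 1], 0]
    - [[0, -12, 1], 0]
    - [[0, -12, 1], 0]

```text
clock: 8.37
tool_pos: [0.5346, -0.0419, 0.072]
tcp_rot: [0.702, 0.712, 0.026, 0.019]
wrist_force: [1.5, -0.5, -0.9]
opening: 0.0
```

Call:
drive_tool:
  rows:
    - [[-1, -10, -2], 0]
    - [[-1, -10, -2], 0]
    - [[-1, -6, -1], 0]
    - [[0, -4, 0], 0]
    - [[0, -4, 0], 0]
    - [[0, -4, 0], 0]

```text
clock: 8.87
tool_pos: [0.5037, -0.0447, 0.0828]
tcp_rot: [0.7, 0.713, 0.037, 0.029]
wrist_force: [6.6, 0.8, 1.3]
opening: 0.003
```

Call:
drive_tool:
  rows:
    - [[0, -4, 3], 0]
    - [[0, -4, 3], 0]
    - [[0, -4, 3], 0]

```text
clock: 9.12
tool_pos: [0.5038, -0.0449, 0.0825]
tcp_rot: [0.699, 0.713, 0.047, 0.037]
wrist_force: [1.7, 2.1, 14.2]
opening: -0.004
```

Call:
drive_tool:
  rows:
    - [[0, 10, -8], 0]
    - [[0, 6, -30], 0]
    - [[0, 0, -30], 0]
    - [[0, 0, -35], 0]
    - [[0, -30, -35], 0]
    - [[0, -35, 0], 0]
    - [[0, -35, 0], 0]
    - [[0, 0, 0], 0]

```text
clock: 9.78
tool_pos: [0.3961, -0.0467, 0.2105]
tcp_rot: [0.699, 0.714, 0.042, 0.031]
wrist_force: [0.2, 0.3, 0.3]
opening: 0.0
```

```bash
python3 - <<'E'
from h import *
A={'+2':1.6,'+1':0,'-1':0,'-2':1.6}
overlay('top','ov_top1.png',A,(232,195,422,260),4)
overlay('scene','ov_sc1.png',A,(230,155,420,225),4)
print(bot.read_state()['clock'])
E
```

```text
9.8833
```

View pics/ov_top1.png

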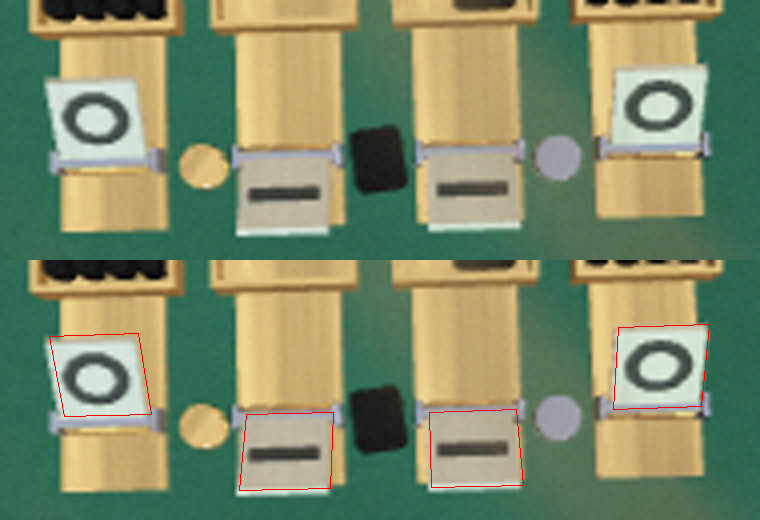

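View pics/ov_sc1.png

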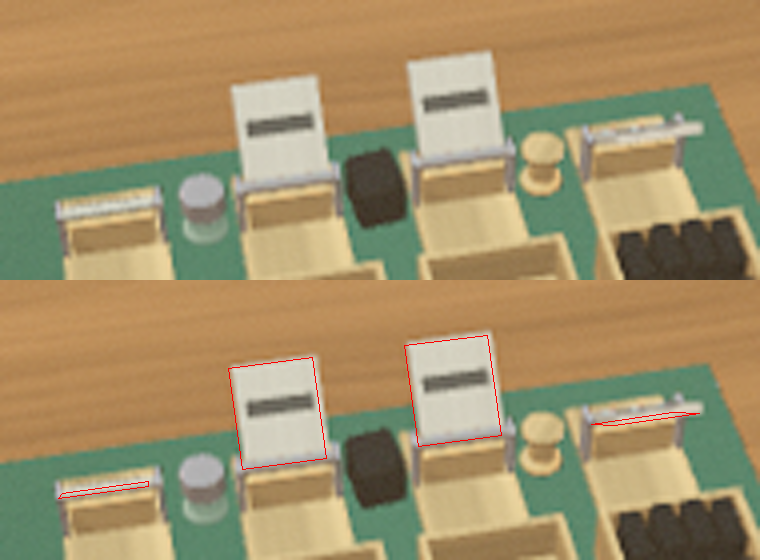

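Flipped tags match the home outlines, and the bystanders are unmoved. The far full bin's tag (y=-0.15) looks home, but I'll press it lightly against its stop to be sure.

Call:
drive_tool:
  rows:
    - [[-35, 35, 5], 0]
    - [[-35, 35, 5], 0]
    - [[-34, 28, 5], 0]
    - [[0, 0, 30], 0]
    - [[0, 0, 30], 0]
    - [[0, 0, 0], 0]

```text
clock: 10.38
tool_pos: [0.5107, -0.1465, 0.144]
tcp_rot: [0.697, 0.715, 0.045, 0.036]
wrist_force: [-0.8, 0.7, -1.1]
opening: 0.003
```

Call:
drive_tool:
  rows:
    - [[-3, 3, 30], 0]
    - [[0, 3, 24], 0]
    - [[0, 2, 4], 0]
    - [[0, 0, 0], 0]

```text
clock: 10.72
tool_pos: [0.5275, -0.1484, 0.0857]
tcp_rot: [0.697, 0.715, 0.044, 0.034]
wrist_force: [-0.8, 0.1, -0.7]
opening: -0.002
```

Call:
drive_tool:
  rows:
    - [[0, 5, 0], 0]
    - [[0, 5, 0], 0]
    - [[0, 4, 0], 0]
    - [[0, 4, 0], 0]
    - [[0, 4, 0], 0]
    - [[0, 4, 0], 0]

```text
clock: 11.22
tool_pos: [0.5587, -0.1482, 0.0963]
tcp_rot: [0.696, 0.715, 0.046, 0.038]
wrist_force: [-0.2, -0.3, 0.7]
opening: -0.002
```

Call:
drive_tool:
  rows:
    - [[0, -15, -3], 0]
    - [[0, -15, 2], 0]
    - [[0, 0, 12], 0]
    - [[0, 0, 0], 0]

```text
clock: 11.55
tool_pos: [0.535, -0.1503, 0.0858]
tcp_rot: [0.695, 0.716, 0.047, 0.042]
wrist_force: [-1.2, -0.0, 0.1]
opening: 0.0
```

Call:
drive_tool:
  rows:
    - [[0, 5, 1.5], 0]
    - [[0, 5, 1.5], 0]
    - [[0, 4, 1], 0]
    - [[0, 4, 1], 0]
    - [[0, 4, 1], 0]

```text
clock: 11.97
tool_pos: [0.5531, -0.15, 0.0839]
tcp_rot: [0.697, 0.715, 0.041, 0.037]
wrist_force: [-20.8, -0.7, 22.1]
opening: 0.0
```

At -2 there was a firm stop at 30 N, and it stalled 5–7 mm further than +2 did at 12 N. The other presses may have been too weak, so I'll re-press those three firmly.

Call:
drive_tool:
  rows:
    - [[0, -15, -5], 0]
    - [[0, -10, -35], 0]
    - [[0, 0, -35], 0]
    - [[38, 0, 0], 0]
    - [[38, 0, 0], 0]
    - [[38, 0, 0], 0]
    - [[38, 0, 0], 0]
    - [[38, 0, 0], 0]

```text
clock: 12.63
tool_pos: [0.5244, 0.037, 0.1657]
tcp_rot: [0.701, 0.71, 0.043, 0.043]
wrist_force: [0.9, 0.4, -0.4]
opening: -0.002
```

Call:
drive_tool:
  rows:
    - [[38, 0, 0], 0]
    - [[38, 0, 0], 0]
    - [[38, 0, 0], 0]
    - [[15, 0, 0], 0]
    - [[0, 0, 0], 0]

```text
clock: 13.05
tool_pos: [0.5269, 0.1812, 0.1703]
tcp_rot: [0.698, 0.713, 0.049, 0.045]
wrist_force: [0.0, -0.1, 0.4]
opening: 0.0
```

Call:
drive_tool:
  rows:
    - [[-8, 0, 35], 0]
    - [[-5, 0, 35], 0]
    - [[0, 0, 14], 0]
    - [[0, 0, 3], 0]

```text
clock: 13.38
tool_pos: [0.5467, 0.1719, 0.0873]
tcp_rot: [0.696, 0.715, 0.055, 0.049]
wrist_force: [-0.1, -0.2, 0.9]
opening: -0.001
```

Call:
drive_tool:
  rows:
    - [[0, 5, 1.5], 0]
    - [[0, 5, 1.5], 0]
    - [[0, 4, 1], 0]
    - [[0, 4, 1], 0]

```text
clock: 13.72
tool_pos: [0.5494, 0.1713, 0.0852]
tcp_rot: [0.696, 0.716, 0.043, 0.036]
wrist_force: [-12.4, -0.4, 9.9]
opening: -0.0
```

Stalled; now press harder.

Call:
drive_tool:
  rows:
    - [[0, 7, 2], 0]
    - [[0, 7, 2], 0]
    - [[0, 7, 2], 0]

```text
clock: 13.97
tool_pos: [0.55, 0.1714, 0.0849]
tcp_rot: [0.696, 0.717, 0.028, 0.02]
wrist_force: [-21.7, -0.8, 23.6]
opening: 0.001
```

+2 is confirmed at its stop (no yield from 16 N to 32 N). Now the same check on the other two.

Call:
drive_tool:
  rows:
    - [[0, -15, -5], 0]
    - [[0, -10, -35], 0]
    - [[-36, 0, -35], 0]
    - [[-36, 0, 0], 0]
    - [[-36, 0, 0], 0]
    - [[0, 0, 0], 0]

```text
clock: 14.47
tool_pos: [0.5288, 0.0635, 0.1662]
tcp_rot: [0.694, 0.719, 0.032, 0.024]
wrist_force: [1.2, 0.1, 0.2]
opening: -0.001
```

Call:
drive_tool:
  rows:
    - [[-2, -4, 35], 0]
    - [[-2, -4, 32], 0]
    - [[0, 0, 11], 0]
    - [[0, 0, 3], 0]

```text
clock: 14.8
tool_pos: [0.5391, 0.0559, 0.094]
tcp_rot: [0.697, 0.716, 0.04, 0.033]
wrist_force: [-0.1, -0.2, 0.4]
opening: 0.001
```

Call:
drive_tool:
  rows:
    - [[0, -6, 0], 0]
    - [[0, -6, 0], 0]
    - [[0, -6, 0], 0]
    - [[0, -6, 1], 0]
    - [[0, -6, 2], 0]

```text
clock: 15.22
tool_pos: [0.512, 0.0555, 0.0924]
tcp_rot: [0.696, 0.715, 0.043, 0.036]
wrist_force: [0.4, -0.5, 0.1]
opening: -0.002
```

Call:
drive_tool:
  rows:
    - [[2, -5, 2], 0]
    - [[0, -6, 3], 0]
    - [[0, -7, 3], 0]
    - [[0, -7, 3], 0]
    - [[0, -7, 3], 0]

```text
clock: 15.63
tool_pos: [0.499, 0.0575, 0.0862]
tcp_rot: [0.695, 0.715, 0.058, 0.051]
wrist_force: [4.0, 0.5, 8.8]
opening: 0.002
```

Call:
drive_tool:
  rows:
    - [[0, -8, 5], 0]
    - [[0, -8, 5], 0]
    - [[0, -8, 5], 0]

```text
clock: 15.88
tool_pos: [0.5012, 0.0574, 0.0845]
tcp_rot: [0.693, 0.714, 0.076, 0.068]
wrist_force: [1.4, 0.7, 16.0]
opening: -0.001
```

Call:
drive_tool:
  rows:
    - [[0, 15, -5], 0]
    - [[0, 10, -35], 0]
    - [[-36, 8, -35], 0]
    - [[-36, 0, 0], 0]
    - [[-34, 0, 0], 0]
    - [[0, 0, 0], 0]

```text
clock: 16.38
tool_pos: [0.524, -0.0451, 0.1661]
tcp_rot: [0.689, 0.716, 0.079, 0.073]
wrist_force: [0.7, 0.2, 0.3]
opening: 0.001
```

Call:
drive_tool:
  rows:
    - [[0, -8, 35], 0]
    - [[0, -8, 30], 0]
    - [[0, -6, 8], 0]
    - [[0, -6, 0], 0]

```text
clock: 16.72
tool_pos: [0.5156, -0.0481, 0.0898]
tcp_rot: [0.691, 0.714, 0.082, 0.077]
wrist_force: [-0.0, -0.1, 0.4]
opening: 0.001
```

Call:
drive_tool:
  rows:
    - [[0, -6, -1], 0]
    - [[0, -6, 0], 0]
    - [[0, -6, 0], 0]
    - [[0, -7, 1], 0]

```text
clock: 17.05
tool_pos: [0.4983, -0.0483, 0.0895]
tcp_rot: [0.689, 0.714, 0.089, 0.084]
wrist_force: [7.1, 2.0, 1.3]
opening: 0.004
```

Call:
drive_tool:
  rows:
    - [[0, -9, 2], 0]
    - [[0, -9, 2], 0]

```text
clock: 17.22
tool_pos: [0.4965, -0.0496, 0.0914]
tcp_rot: [0.686, 0.714, 0.1, 0.096]
wrist_force: [8.5, 2.5, 2.0]
opening: 0.001
```

Call:
drive_tool:
  rows:
    - [[0, 15, -5], 0]
    - [[0, 5, -35], 0]
    - [[0, 0, -35], 0]
    - [[0, -25, -30], 0]
    - [[0, -35, -20], 0]
    - [[0, -35, 0], 0]
    - [[0, 0, 0], 0]

```text
clock: 17.8
tool_pos: [0.3899, -0.0534, 0.2042]
tcp_rot: [0.683, 0.716, 0.105, 0.105]
wrist_force: [-0.8, 0.8, -1.6]
opening: 0.002
```

```bash
python3 - <<'E'
from h import *
A={'+2':1.6,'+1':0,'-1':0,'-2':1.6}
overlay('top','ov_top2.png',A,(232,195,422,260),4)
overlay('scene','ov_sc2.png',A,(230,155,420,225),4)
a=cv2.imread('pics/ov_top2.png');b=cv2.imread('pics/ov_sc2.png')
cv2.imwrite('pics/fin.png',np.vstack([a[260:],b[:280]]))
for n in('top','sc'):
    d=cv2.absdiff(cv2.imread(f'pics/ov_{n}1.png'),cv2.imread(f'pics/ov_{n}2.png'));m=(d.max(2)>40);m=m[:m.shape[0]//2]
    print(n,m.sum(),[ (int(x.min()),int(x.max())) for x in np.nonzero(m) if len(x)])
E
```

```text
top 1061 [(59, 131), (618, 708)]
sc 733 [(199, 224), (63, 153)]
```

View pics/fin.png

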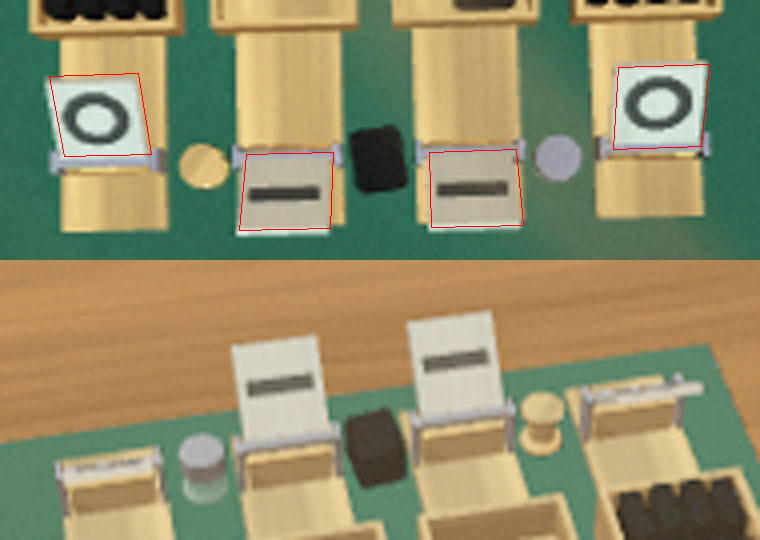

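```bash
python3 -c "
from rig import bot
bot.close_job()"
```

```text
the job is handed in; nothing more can be done
```

All four tags are set and the job is handed in at about 18 s of the 54 s allowed. Every tag was pushed with the shut fingertips only.

| Bin (y) | Contents | Tag now | What was done |
|---|---|---|---|
| +0.165 | full | ring up | pushed over from bar up |
| +0.06 | empty | bar up | pushed over from partway on the ring side |
| -0.045 | low | bar up | pushed over from ring up |
| -0.15 | full | ring up | looked home at first, but pressing it to its stop moved it slightly, so it had been a little short |

- **Pressing checks:** On the two ring tags the fingertip stopped moving at about 30 N, so they are at their stops. The two bar tags got lighter presses of about 9–16 N; that is well above the roughly 1 N that turns a tag, but weaker evidence than the 30 N.
- **Picture comparison:** The second round of presses changed nothing on the +0.165, +0.06 and -0.045 tags. Only the -0.15 tag differed, from its one press.
- **Small disagreement:** The +0.165 tag sits about 1.5 mm off its predicted outline in the top view. That fits a slight turn of the board that my outline did not fully allow for.
- **Loose things:** The spool, jar and heel between the tags showed no change over the second round of presses and look where they were at the start. I did not recheck the last, hammer, tin and brush in a picture, but the arm never went low near them.

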